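# Swing the bench vise round to the wide mark and clamp it

## Task

The bench vise has to be set to its new angle for the next stamping job. Loosen the T-handled clamp on the ear of its base, about a sixth of a turn counterclockwise from above, swing the vise head until its pointer lies on the one wide mark of the degree ring, then turn the clamp fully tight again.

Things in the scene. Friction and masses are not known exactly. Their poses are not given: they have to be found in the camera images.
- clamp (a joint): Turn of the clamp handle, rad, about a vertical axis: 0 = fully tight (stop; it starts there), growing counterclockwise from above to 1.3 (stop). The head is held fast below about 0.2 and swings freely above 0.4; loosen to 0.8 or more. Takes about 0.15 to 0.2 N m and stays where left.
- clamp_grip (a point): Clamp's T handle: dark flat-sided steel bar 56 x 14 x 24 mm high on a 12 mm stem, on an ear of the vise's round grey base, 125 mm from the swivel axis. Point on the handle's turning axis, 58 mm above the table, 10 mm below the bar's top; 26 mm free under the bar. x runs along the bar and turns with it, z up. Not the round crossbar of the jaw screw on the head.
- pointer_tip (a point): Tip of the head's low dark pointer, 22 mm above the table; x points outward. Swivel axis (vertical) 70 mm behind it along -x. Head swings counterclockwise to the mark by 0.4 to 1.1 rad, stiffly (0.15 N m), stays put. On the axis: fixed jaw, bright steel, 34 mm along x, 50 wide in y, top 95 mm above table, sides free down to 59. Jaw screw reaches 88 mm behind the axis, 50 mm up.
- mark (a point): The one wide black mark (28 x 8 mm, radial) on the flat aluminium degree ring (160 mm across) round the head; the other marks are thin and short. Point on the ring, 20 mm above the table, 70 mm from the same swivel axis, where the pointer's tip should come. x points radially outward, z up.

How it is judged:
By the outcome, as a careful person would: the job done as asked, in the order asked, and still so for the second after the job is handed in, with the robot touching nothing.
It also fails if it takes over 58 s, if anything falls off the work surface, if the arm or the gripper's body presses on something with over 40 N, if the wrist force passes 120 N, or if a joint passes its speed limit or range.

## Robot

A 6-joint arm with a two-finger parallel gripper is mounted at the origin on the work surface. World frame = base frame: x ahead of the robot, y to its left, z up, the work surface at z = 0. Lengths are in m, angles in rad, forces in N, time in s.
With the tool pointing down it reaches from about 0.35 to 0.85 m from the base axis. Payload 8.1 kg.
Tool frame: the origin (TCP) lies at the very end of the fingers, on their centre line; the grasp point (between the pads) lies 19 mm behind it; z points along the fingers, y is the direction in which the jaws open and shut (so a half turn about z gives the same grasp; the last joint's range is limited). The gripper opens to 85 mm and grips with 20 to 120 N. Pads are 22 mm wide; open, the fingers measure 114 mm over their backs; the gripper's body (76 mm by 85 mm) begins 54 mm behind the grasp point. The pads swing forward as they close: fully open they stand 13 mm farther back than shut.
Start: joints at [-1.254, 0.13, 1.488, -0, 1.523, -0.085], TCP at [0.235, -0.552, 0.231] pointing down, gripper open.
Joint ranges: [-2.96, 2.96], [-0.89, 2.26], [0.02, 2.5], [-1.34, 4.48], [0, 2.73], [-2.66, 2.66]. Speed limits (rad/s): [2.39, 2.39, 2.79, 3.14, 3.14, 3.14].

## Interface

Orientations are given as a rotation vector (axis times angle).
In Python, from workcell import bot, cams, job gives the robot as it stands.
- The arm moves only by the tool arm_command, never from a script. Its argument "plan" is a list of rows, each a list of 3 entries, a list of its own where there are three numbers: the shift along the tool's x, y, z in m, then the turn, a rotation vector about the tool's x, y, z in degrees, then the closure in counts, from 0 (fully open) to 255 (shut). In form: [[[x, y, z], [rx, ry, rz], fingers], ...]. A call has 1 to 8 rows; each row is the pose to reach, as a shift and turn from the pose measured when the call began, along the tool's axes at that moment; what a row does not reach only later rows make up. A row lasts 1/10 s, in which the tool goes at most 50 mm and 8.59 degrees, less where a joint would pass 70% of its speed; a pose out of reach is approached as far as the arm can. A call with a gripper value outside its range is refused whole. The fingers move at their own pace and stop on an object; the grip force is fixed at half the most. Time passes only in rows, so rows that repeat a pose let the fingers close. It gives the time, the measured TCP pose, the force and the opening at its end, in the units of the state.
- bot.state(): the state, without advancing time (a new reading comes with each control period).
- cams.grab_frame(name): name is "side" or "top"; returns (picture, depth): 420x560x3 uint8, blue, green, red; 420x560 float32, m along the optical axis (not along the pixel's ray), 0 where there is no reading.
- cams.camera_model(name): a dict with "camera_matrix" (3x3 intrinsics, pixels), "k1" (the pictures are not rectified: a ray, as slopes to the right and down, at radius r is drawn at 1 + k1 r^2 times it, then the intrinsics apply), "rvec" (rotation vector, rad) and "tvec" (3), from world to camera coordinates, as OpenCV has them. Camera axes: x right, y down, z forward; pixel columns grow to the right and rows downward; lengths in m; the calibration is good to about 2 mm. A picture is of the moment at which its call begins. camera_model takes no time and is no camera call.
- job.sign_off(): hands the job in, once; it reports no verdict.
The state is a dict: "time": time; "qpos": joint angles; "dq": joint speeds; "joint_torque": joint torques, N m; "eef_pos": TCP position; "tcp_rot": TCP orientation; "contact_force": force on the tool from outside, world axes, zero at the start; "wrist_torque": the same for the moment, N m; "grip_width": finger opening in m.
Only numpy, scipy, OpenCV 4.12 (cv2) and the standard library are available. Lean on these libraries where they do the work, as an engineer would, in place of code of your own. Each camera call takes 0.05 s, during which the arm holds its last target.

## Working session

There is one attempt and no reset: what is moved stays moved. The work goes in short steps, Python scripts to look and compute and a tool call to move; the robot and the scene stay as the last step left them, time stands still between calls to the robot, and variables do not carry over. Pictures are saved under pics/ and viewed, and the job is handed in when it is done.

Besides the shell and the picture viewer there is one more tool, called after "Call:" in YAML: its name, and indented under it one key for each argument. arm_command: Moves the arm, as the interface text tells. Its arguments: {"type":"object","properties":{"plan":{"type":"array"}},"required":["plan"]}

```bash
ls; mkdir -p pics; cat > h.py <<'E'
import numpy as np, cv2
from workcell import bot,cams,job
def cam(n):
    m=cams.camera_model(n); K=np.array(m["camera_matrix"],float); R=cv2.Rodrigues(np.array(m["rvec"],float))[0]; t=np.array(m["tvec"],float).ravel(); return K,float(m["k1"]),R,t
def ray(n,u,v):
    K,k1,R,t=cam(n)
    d=np.array([(u-K[0,2])/K[0,0],(v-K[1,2])/K[1,1]]); s=d.copy()
    for _ in range(30): s=d/(1+k1*(s@s))
    return -R.T@t, R.T@np.array([s[0],s[1],1])
def onz(n,u,v,z):
    o,d=ray(n,u,v); return o+d*(z-o[2])/d[2]
def pix(n,p):
    K,k1,R,t=cam(n); c=R@np.array(p,float)+t; s=c[:2]/c[2]; s=s*(1+k1*(s@s)); return K[0,0]*s[0]+K[0,2],K[1,1]*s[1]+K[1,2]
def snap(n,name):
    im,d=cams.grab_frame(n); cv2.imwrite(f"pics/{name}.png",im); np.save(f"pics/{name}.npy",d); return im,d
def cloud(n,d):
    K,k1,R,t=cam(n); h,w=d.shape
    uu,vv=np.meshgrid(np.arange(w),np.arange(h))
    a=np.stack([uu,vv],-1).reshape(-1,1,2).astype(np.float64)
    s=cv2.undistortPoints(a,K,np.array([k1,0,0,0,0.])).reshape(h,w,2)
    c=np.dstack([s*d[...,None],d]); return (c-t)@R
E
python3 - <<'E'
from h import *
for n in("top","side"):
    snap(n,n+"0"); print(n,cam(n)[0].tolist(),cam(n)[1],(-cam(n)[2].T@cam(n)[3]))
print(bot.state())
E
```

```text
pics
top [[517.8834774835631, 0.0, 281.1832680554433], [0.0, 517.8834774835631, 209.23880434505742], [0.0, 0.0, 1.0]] -0.18319758828148666 [0.46361893 0.00687723 0.73529469]
side [[423.79969797393676, 0.0, 278.8594658381079], [0.0, 423.79969797393676, 207.04771208492616], [0.0, 0.0, 1.0]] -0.11200649676217712 [0.40972044 0.48139991 0.47734989]
{'time': 0.1, 'qpos': array([-1.25436710e+00,  1.31095499e-01,  1.48915317e+00,  3.84784945e-05,
        1.52299968e+00, -8.54068143e-02]), 'dq': array([ 1.58221779e-05, -3.02995707e-03, -2.12892301e-03, -2.15608239e-03,
       -2.00274609e-03,  1.20168453e-03]), 'joint_torque': array([ 1.15459112e-03, -5.70948958e+01, -5.01944876e+01, -5.32289766e-05,
        8.04552867e-03, -4.31722515e-05]), 'eef_pos': array([ 0.23454349, -0.55173124,  0.23035289]), 'tcp_rot': array([-3.07678035e+00, -6.26632411e-01,  2.39655531e-04]), 'contact_force': array([ 0.50242423, -0.66061296,  0.30111251]), 'wrist_torque': array([ 0.06248763, -0.02189228,  0.01915746]), 'grip_width': 0.08555783427883783}
```

View pics/top0.png

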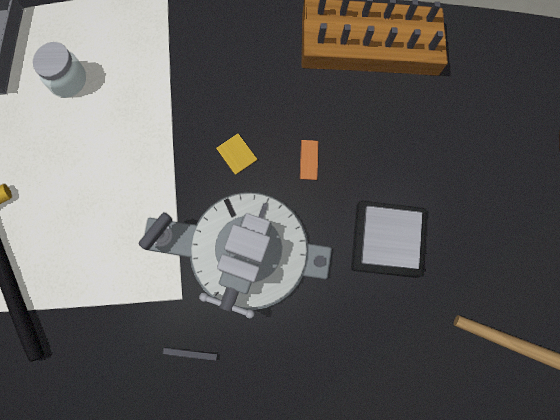

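View pics/side0.png

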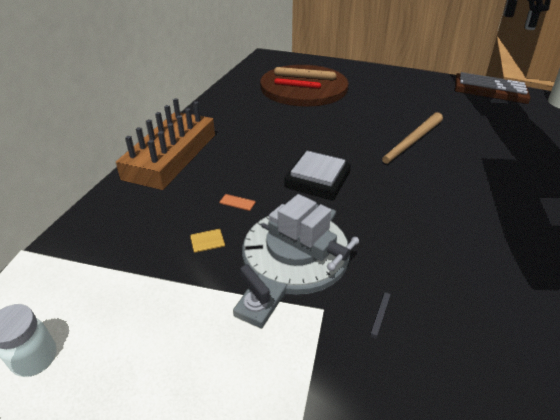

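The top view shows the ring centred near (249,250), the wide mark near (230,208), the pointer near (264,211) and the clamp bar near (156,231). I'll zoom in and measure these.

```bash
python3 - <<'E'
from h import *
im=cv2.imread("pics/top0.png"); cv2.imwrite("pics/z0.png",cv2.resize(im[180:330,130:345],None,fx=3.7,fy=3.7,interpolation=cv2.INTER_CUBIC))
im2=cv2.imread("pics/side0.png"); cv2.imwrite("pics/z1.png",cv2.resize(im2[185:330,220:370],None,fx=4,fy=4,interpolation=cv2.INTER_CUBIC))
for n,im_ in(("top",im),("side",im2)):
    d=np.load(f"pics/{n}0.npy"); P=cloud(n,d); 
    g=cv2.cvtColor(im_,cv2.COLOR_BGR2HSV)
    # clamp bar top: dark, z 0.06..0.075
    z=P[...,2]
    c0=onz("top",156,231,.068)
    m=(d>0)&(z>.060)&(z<.075)&(np.hypot(P[...,0]-c0[0],P[...,1]-c0[1])<.045)
    q=P[m]; r=cv2.minAreaRect(q[:,:2].astype(np.float32)*1000); print(n,len(q),r,q.mean(0),np.median(q[:,2]))
    # ring
    ax=onz("top",249,250,.02)
    m=(d>0)&(z>.014)&(z<.026)&(g[...,2]>120)&(g[...,1]<60)&(np.hypot(P[...,0]-ax[0],P[...,1]-ax[1])<.1)
    q=P[m]; print("ring",len(q),cv2.fitEllipse(cv2.convexHull(q[:,:2].astype(np.float32)*1000)),np.median(q[:,2]))
    m=(d>0)&(z>.088)&(z<.102)&(np.hypot(P[...,0]-ax[0],P[...,1]-ax[1])<.06)
    q=P[m]; print("jaws",len(q),cv2.minAreaRect(q[:,:2].astype(np.float32)*1000))
for a in((230,208),(264,211),(249,250),(156,231)): print(a,onz("top",*a,.02).round(4))
print(onz("side",254,247,.02))
E
```

```text
top 443 ((560.450927734375, 153.11285400390625), (15.176271438598633, 55.74100875854492), 53.142608642578125) [0.56001218 0.15191777 0.0656099 ] 0.06585217701212756
ring 6151 ((544.7887573242188, 32.47465896606445), (156.1146697998047, 184.37522888183594), 172.64608764648438) 0.017605264945721722
jaws 1709 ((531.6781005859375, 32.787879943847656), (50.303680419921875, 59.43047332763672), 71.66345977783203)
side 432 ((562.9298706054688, 156.28005981445312), (13.794535636901855, 56.18862533569336), 53.8886604309082) [0.56128842 0.15896569 0.06721996] 0.06795987938808934
ring 2701 ((545.9168090820312, 34.40013122558594), (157.43873596191406, 180.4987335205078), 6.250889301300049) 0.019542555414099334
jaws 1055 ((534.0724487304688, 37.08019256591797), (50.84601974487305, 60.444793701171875), 72.61425018310547)
(230, 208) [0.6011 0.0569 0.02  ]
(264, 211) [0.5983 0.009  0.02  ]
(249, 250) [0.5427 0.0282 0.02  ]
(156, 231) [0.5652 0.1594 0.02  ]
[0.6040152  0.05980073 0.02      ]
```

View pics/z0.png

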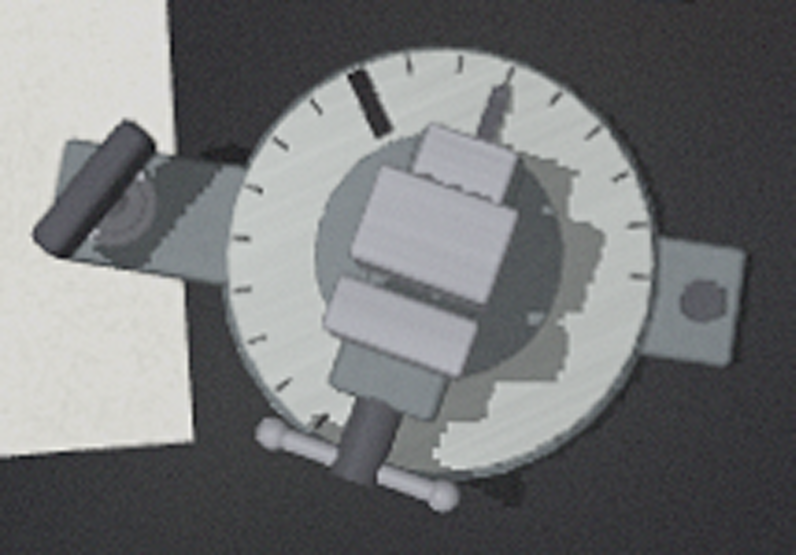

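View pics/z1.png

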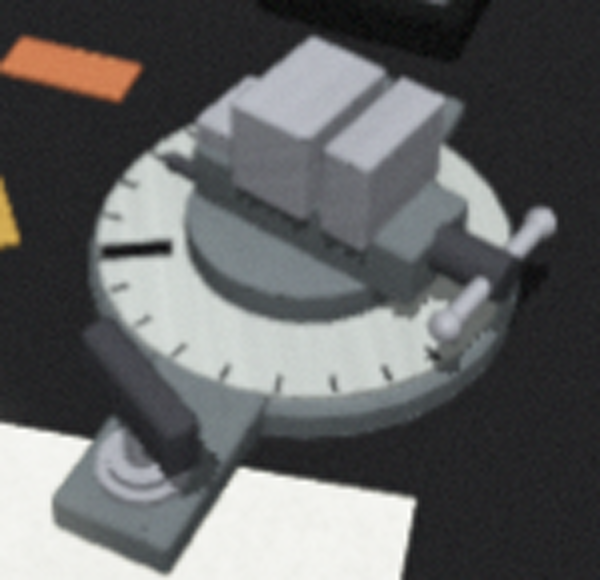

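The zoomed pictures show these positions:
- **Pointer tip:** near zoom (505,85), which is about px (266.5,203).
- **Wide mark:** centred at zoom (370,103), which is about px (230,208).
- **Clamp bar:** running diagonally on the left ear.

Next I'll measure angles and plan the tool yaw.

```bash
cat > m.py <<'E'
from h import *
from scipy.optimize import least_squares
def ringc(n,im,g0,z=.02):
    hsv=cv2.cvtColor(im,cv2.COLOR_BGR2HSV)
    K=None
    # radial edge search: outermost bright->dark around guess on plane z
    pts=[]
    gray=cv2.cvtColor(im,cv2.COLOR_BGR2GRAY).astype(np.float32)
    for a in np.radians(np.arange(0,360,3)):
        rs=np.arange(.066,.094,.0005); 
        uv=np.array([pix(n,[g0[0]+r*np.cos(a),g0[1]+r*np.sin(a),z]) for r in rs],np.float32)
        v=cv2.remap(gray,uv[None,:,0].copy(),uv[None,:,1].copy(),cv2.INTER_LINEAR)[0]
        d=v[4:]-v[:-4]; i=d.argmin()
        if d[i]<-30: pts.append([g0[0]+rs[i+2]*np.cos(a),g0[1]+rs[i+2]*np.sin(a)])
    p=np.array(pts)
    f=least_squares(lambda x:np.hypot(*(p-x[:2]).T)-x[2],[*g0[:2],.08],loss="soft_l1",f_scale=.001)
    return f.x,len(p)
E
python3 - <<'E'
from m import *
R=cv2.Rodrigues(bot.state()["tcp_rot"])[0]; print("toolx,y",np.degrees(np.arctan2(R[1,0],R[0,0])),np.degrees(np.arctan2(R[1,1],R[0,1])))
def z(n,u,v): return (u/3.7+130-.37,v/3.7+180-.37) if n=="top" else (u/4+220-.4,v/4+185-.4)
pt={"top":((505,85),(357,72),(384,135)),"side":((160,155),(104,251),(171,247))}
for n in("top","side"):
    im=cv2.imread(f"pics/{n}0.png"); c,k=ringc(n,im,[.544,.031]); c,k=ringc(n,im,c[:2]); print(n,"ring",c.round(4),k)
    a=[]
    for (u,v),h in zip(pt[n],(.022,.02,.02)):
        p=onz(n,*z(n,u,v),h)-[*c[:2],0]; a.append(np.degrees(np.arctan2(p[1],p[0]))); print(p.round(4),np.hypot(*p[:2]).round(4),a[-1].round(1))
    # bar top, by dark pixels with depth z>.055
    d=np.load(f"pics/{n}0.npy"); P=cloud(n,d)
    # jaws by ray at z=.095
    m=(d>0)&(P[...,2]>.088)&(P[...,2]<.102)&(np.hypot(P[...,0]-.54,P[...,1]-.033)<.06)
    vs,us=np.nonzero(m); q=np.array([onz(n,u,v,.095)[:2] for u,v in zip(us,vs)],np.float32); print("jaws",cv2.minAreaRect(q*1000))
    m=(d>0)&(P[...,2]>.062)&(P[...,2]<.075)&(np.hypot(P[...,0]-.561,P[...,1]-.154)<.045)
    vs,us=np.nonzero(m); q=np.array([onz(n,u,v,.068)[:2] for u,v in zip(us,vs)],np.float32); print("bar",cv2.minAreaRect(q*1000))
E
```

```text
toolx,y 23.023393330342554 -66.97658973469696Traceback (most recent call last):
  File "<stdin>", line 6, in <module>
  File "m.py", line 11, in ringc
    uv=np.array([pix(n,[g0[0]+r*np.cos(a),g0[1]+r*np.sin(a),z]) for r in rs],np.float32)
                 ~~~^^^^^^^^^^^^^^^^^^^^^^^^^^^^^^^^^^^^^^^^^^^
  File "h.py", line 13, in pix
    K,k1,R,t=cam(n); c=R@np.array(p,float)+t; s=c[:2]/c[2]; s=s*(1+k1*(s@s)); return K[0,0]*s[0]+K[0,2],K[1,1]*s[1]+K[1,2]
             ~~~^^^
  File "h.py", line 4, in cam
    m=cams.camera_model(n); K=np.array(m["camera_matrix"],float); R=cv2.Rodrigues(np.array(m["rvec"],float))[0]; t=np.array(m["tvec"],float).ravel(); return K,float(m["k1"]),R,t
ValueError: time passes only in moves, steps and waits
```

```bash
sed -i 's/^def cam(n)/import functools\n@functools.cache\ndef cam(n)/' h.py
cat > r1.py <<'E'
from m import *
def z(n,u,v): return (u/3.7+130-.37,v/3.7+180-.37) if n=="top" else (u/4+220-.4,v/4+185-.4)
pt={"top":((505,85),(357,72),(384,135)),"side":((160,155),(104,251),(171,247))}
for n in("top","side"):
    im=cv2.imread(f"pics/{n}0.png"); c,k=ringc(n,im,[.544,.031]); c,k=ringc(n,im,c[:2]); print(n,"ring",c.round(4),k)
    for (u,v),h in zip(pt[n],(.022,.02,.02)):
        p=onz(n,*z(n,u,v),h)-[*c[:2],0]; print(p.round(4),np.hypot(*p[:2]).round(4),np.degrees(np.arctan2(p[1],p[0])).round(1))
    d=np.load(f"pics/{n}0.npy"); P=cloud(n,d)
    for nm,zz,c0,r in(("jaws",.095,(.54,.033),.06),("bar",.068,(.561,.154),.045)):
        m=(d>0)&(abs(P[...,2]-zz)<.0065)&(np.hypot(P[...,0]-c0[0],P[...,1]-c0[1])<r)
        vs,us=np.nonzero(m); q=np.array([onz(n,u,v,zz)[:2] for u,v in zip(us,vs)],np.float32); print(nm,cv2.minAreaRect(q*1000))
E
python3 r1.py
```

```text
top ring [0.5436 0.0293 0.08  ] 116
[ 0.0664 -0.0229  0.022 ] 0.0702 -19.0
[0.0701 0.0337 0.02  ] 0.0778 25.7
[0.0461 0.0224 0.02  ] 0.0512 25.9
jaws ((531.3649291992188, 32.750022888183594), (50.21818161010742, 59.23404312133789), 71.52095031738281)
bar ((559.8701782226562, 151.66615295410156), (14.846525192260742, 54.65492248535156), 52.833518981933594)
side ring [0.5473 0.0307 0.08  ] 95
[ 0.068  -0.0225  0.022 ] 0.0717 -18.3
[0.0685 0.0341 0.02  ] 0.0765 26.5
[0.0452 0.0234 0.02  ] 0.0509 27.4
jaws ((533.0317993164062, 39.971458435058594), (54.43867492675781, 62.66994857788086), 72.05219268798828)
bar ((561.7491455078125, 158.6343536376953), (15.494454383850098, 58.966590881347656), 53.04767608642578)
```

```bash
cat > go.py <<'E'
from h import *
from scipy.spatial.transform import Rotation as Ro
def rel(p,yawy):
    s=bot.state(); R=cv2.Rodrigues(s["tcp_rot"])[0]; a=np.radians(yawy)
    y=np.array([np.cos(a),np.sin(a),0]); z=np.array([0,0,-1.]); T=np.column_stack([np.cross(y,z),y,z])
    print("t",round(s["time"],2),"shift",(R.T@(np.array(p)-s["eef_pos"])).round(4),"rot",np.degrees(Ro.from_matrix(R.T@T).as_rotvec()).round(2),"yaw",np.degrees(np.arctan2(R[1,1],R[0,1])).round(2),s["eef_pos"].round(4),"F",s["contact_force"].round(1),s["wrist_torque"].round(2),"w",round(s["grip_width"],4))
if __name__=="__main__":
    import sys; v=list(map(float,sys.argv[1:])); rel(v[:3],v[3])
E
python3 go.py .561 .1545 .13 53
```

```text
t 0.1 shift [ 0.5766 -0.5221  0.1013] rot [-5.0000e-02 -1.0000e-01 -1.1998e+02] yaw -66.98 [ 0.2345 -0.5517  0.2304] F [ 0.5 -0.7  0.3] [ 0.06 -0.02  0.02] w 0.0856
```

Call:
arm_command:
  plan:
    - [[0.577, -0.522, 0.0], [0, 0, -120], 0]
    - [[0.577, -0.522, 0.0], [0, 0, -120], 0]
    - [[0.577, -0.522, 0.0], [0, 0, -120], 0]
    - [[0.577, -0.522, 0.0], [0, 0, -120], 0]
    - [[0.577, -0.522, 0.0], [0, 0, -120], 0]
    - [[0.577, -0.522, 0.0], [0, 0, -120], 0]
    - [[0.577, -0.522, 0.0], [0, 0, -120], 0]
    - [[0.577, -0.522, 0.0], [0, 0, -120], 0]

```text
time: 0.9
eef_pos: [0.4028, -0.1872, 0.2311]
tcp_rot: [-2.18, -2.262, -0.001]
contact_force: [1.4, -1.1, -0.3]
grip_width: 0.0853
```

```bash
python3 go.py .561 .1545 .13 53
```

```text
t 0.9 shift [0.3355 0.1707 0.1015] rot [ 4.000e-02 -5.000e-02 -5.089e+01] yaw 2.11 [ 0.4028 -0.1872  0.2311] F [ 1.4 -1.1 -0.3] [ 0.02 -0.02  0.03] w 0.0853
```

Call:
arm_command:
  plan:
    - [[0.336, 0.171, 0.02], [0, 0, -51], 0]
    - [[0.336, 0.171, 0.02], [0, 0, -51], 0]
    - [[0.336, 0.171, 0.02], [0, 0, -51], 0]
    - [[0.336, 0.171, 0.02], [0, 0, -51], 0]
    - [[0.336, 0.171, 0.04], [0, 0, -51], 0]
    - [[0.336, 0.171, 0.06], [0, 0, -51], 0]
    - [[0.336, 0.171, 0.1], [0, 0, -51], 0]
    - [[0.336, 0.171, 0.1], [0, 0, -51], 0]

```text
time: 1.7
eef_pos: [0.5603, 0.1532, 0.1343]
tcp_rot: [0.992, 2.98, 0.003]
contact_force: [-0.2, -1.6, 0.3]
grip_width: 0.0857
```

```bash
python3 go.py .561 .1545 .13 53
```

```text
t 1.7 shift [0.0002 0.0015 0.0043] rot [0.11 0.03 0.18] yaw 53.18 [0.5603 0.1532 0.1343] F [-0.2 -1.6  0.3] [-0.   -0.01  0.01] w 0.0857
```

```bash
python3 - <<'E'
from h import *
a,_=snap("side","side1"); b,_=snap("top","top1")
for n,im in(("side",a),("top",b)):
    for p in([.5603,.1532,.1343],):
        u,v=pix(n,p); print(n,u,v); cv2.circle(im,(int(u),int(v)),3,(0,0,255),1)
    u,v=pix(n,[.561,.1545,.068]);cv2.circle(im,(int(u),int(v)),2,(0,255,0),-1)
cv2.imwrite("pics/c1.png",np.hstack([cv2.resize(a[120:340,180:380],(400,440)),cv2.resize(b[130:350,80:280],(400,440))]))
E
```

```text
side 254.0750406654837 239.23481327675577
top 141.55636235013924 220.98185201351433
```

View pics/c1.png

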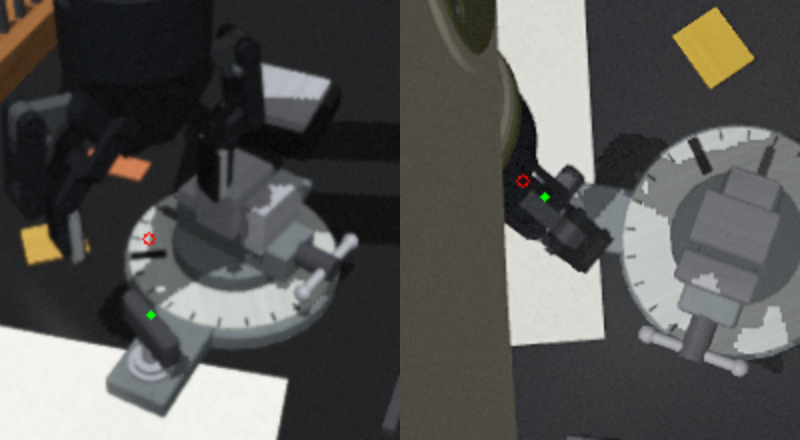

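The side view shows the open fingers straddling the bar centre (crop (150,315)), so I'll descend and grip.

Call:
arm_command:
  plan:
    - [[0.0, 0.0015, 0.04], [0, 0, 0], 0]
    - [[0.0, 0.0015, 0.07], [0, 0, 0], 0]
    - [[0.0, 0.0015, 0.093], [0, 0, 0], 0]
    - [[0.0, 0.0015, 0.093], [0, 0, 0], 0]
    - [[0.0, 0.0015, 0.093], [0, 0, 0], 150]
    - [[0.0, 0.0015, 0.093], [0, 0, 0], 255]
    - [[0.0, 0.0015, 0.093], [0, 0, 0], 255]
    - [[0.0, 0.0015, 0.093], [0, 0, 0], 255]

```text
time: 2.6
eef_pos: [0.5571, 0.1558, 0.036]
tcp_rot: [-0.986, -2.974, 0.003]
contact_force: [-0.6, -0.8, -0.3]
grip_width: 0.028
```

```bash
python3 go.py .561 .1545 .041 53
```

```text
t 2.6 shift [-0.0039  0.0013 -0.005 ] rot [-0.24 -0.41  0.31] yaw 53.31 [0.5571 0.1558 0.036 ] F [-0.6 -0.8 -0.3] [ 0.01 -0.02  0.01] w 0.028
```

Call:
arm_command:
  plan:
    - [[-0.004, 0.001, -0.004], [0, 0, 0], 160]
    - [[-0.004, 0.001, -0.004], [0, 0, 0], 160]

```text
time: 2.8
eef_pos: [0.5624, 0.1541, 0.0415]
tcp_rot: [-0.987, -2.976, 0.001]
contact_force: [-0.2, -0.9, 0.5]
grip_width: 0.0319
```

```bash
python3 go.py .561 .1545 .041 53
```

```text
t 2.8 shift [ 0.0014 -0.0006  0.0005] rot [-0.14 -0.3   0.31] yaw 53.31 [0.5624 0.1541 0.0415] F [-0.2 -0.9  0.5] [0.   0.   0.04] w 0.0319
```

Call:
arm_command:
  plan:
    - [[0.001, -0.0005, 0.0], [0, 0, 0], 255]
    - [[0.001, -0.0005, 0.0], [0, 0, 0], 255]
    - [[0.001, -0.0005, 0.0], [0, 0, 0], 255]
    - [[0.001, -0.0005, 0.0], [0, 0, 0], 255]
    - [[0.001, -0.0005, 0.0], [0, 0, 0], 255]

```text
time: 3.3
eef_pos: [0.5614, 0.154, 0.0422]
tcp_rot: [-0.987, -2.977, 0.002]
contact_force: [-3.2, -1.9, 6.1]
grip_width: 0.0133
```

```bash
python3 go.py .561 .1545 .041 53
```

```text
t 3.3 shift [0.0006 0.0002 0.0013] rot [-0.16 -0.27  0.33] yaw 53.33 [0.5614 0.154  0.0422] F [-3.2 -1.9  6.1] [-0.33  0.33  0.25] w 0.0133
```

Call:
arm_command:
  plan:
    - [[0, 0, 0], [0, 0, -7], 255]
    - [[0, 0, 0], [0, 0, -14], 255]
    - [[0, 0, 0], [0, 0, -21], 255]
    - [[0, 0, 0], [0, 0, -21], 255]

```text
time: 3.7
eef_pos: [0.5615, 0.1541, 0.0423]
tcp_rot: [-0.424, -3.107, -0.0]
contact_force: [0.5, 0.4, 0.8]
grip_width: 0.0129
```

```bash
python3 go.py .5614 .154 .042 110.3
```

```text
t 3.7 shift [ 0.     -0.0001  0.0003] rot [  0.06  -0.3  -35.85] yaw 74.45 [0.5615 0.1541 0.0423] F [0.5 0.4 0.8] [ 0.17 -0.06  0.11] w 0.0129
```

Forces are very low, so the grip is centred on the axis. I'll keep turning.

Call:
arm_command:
  plan:
    - [[0, 0, 0], [0, 0, -7], 255]
    - [[0, 0, 0], [0, 0, -14], 255]
    - [[0, 0, 0], [0, 0, -21], 255]
    - [[0, 0, 0], [0, 0, -28], 255]
    - [[0, 0, 0], [0, 0, -36], 255]
    - [[0, 0, 0], [0, 0, -36], 255]
    - [[0, 0, 0], [0, 0, -36], 255]

```text
time: 4.4
eef_pos: [0.5615, 0.1544, 0.0423]
tcp_rot: [0.548, -3.089, -0.003]
contact_force: [0.0, 2.5, 0.6]
grip_width: 0.0129
```

```bash
python3 go.py .5614 .154 .042 110.3
```

```text
t 4.4 shift [ 0.0002 -0.0004  0.0003] rot [ 0.16 -0.26 -0.19] yaw 110.11 [0.5615 0.1544 0.0423] F [0.  2.5 0.6] [ 0.3  -0.11  0.12] w 0.0129
```

Call:
arm_command:
  plan:
    - [[0, 0, 0], [0, 0, 0], 0]
    - [[0, 0, 0], [0, 0, 0], 0]
    - [[0, 0, 0], [0, 0, 0], 0]
    - [[0, 0, 0], [0, 0, 0], 0]
    - [[0, 0, 0], [0, 0, 0], 0]
    - [[0, 0, -0.03], [0, 0, 0], 0]
    - [[0, 0, -0.07], [0, 0, 0], 0]
    - [[0, 0, -0.12], [0, 0, 0], 0]

```text
time: 5.2
eef_pos: [0.5603, 0.1539, 0.1613]
tcp_rot: [0.546, -3.084, -0.003]
contact_force: [0.3, -0.7, -0.0]
grip_width: 0.0851
```

```bash
python3 go.py .5455 .030 .16 71.5
```

```text
t 5.2 shift [ 0.0565 -0.1113  0.0015] rot [ 2.000e-02 -5.600e-01  3.859e+01] yaw 110.09 [0.5603 0.1539 0.1613] F [ 0.3 -0.7 -0. ] [-0.03 -0.05 -0.08] w 0.0851
```

Call:
arm_command:
  plan:
    - [[0.0565, -0.111, 0], [0, -0.5, 38.6], 0]
    - [[0.0565, -0.111, 0], [0, -0.5, 38.6], 0]
    - [[0.0565, -0.111, 0], [0, -0.5, 38.6], 0]
    - [[0.0565, -0.111, 0], [0, -0.5, 38.6], 0]
    - [[0.0565, -0.111, 0], [0, -0.5, 38.6], 0]
    - [[0.0565, -0.111, 0], [0, -0.5, 38.6], 0]
    - [[0.0565, -0.111, 0], [0, -0.5, 38.6], 0]

```text
time: 5.9
eef_pos: [0.5454, 0.0303, 0.1615]
tcp_rot: [-0.501, -3.1, -0.0]
contact_force: [0.1, -0.8, 0.2]
grip_width: 0.0857
```

```bash
python3 go.py .5455 .030 .070 71.5; python3 - <<'E'
from h import *
a,_=snap("side","side2"); b,_=snap("top","top2")
cv2.imwrite("pics/c2.png",np.hstack([cv2.resize(a[120:340,180:380],(400,440)),cv2.resize(b[130:350,130:330],(400,440))]))
E
```

```text
t 5.9 shift [-0.0003 -0.0002  0.0915] rot [-0.   -0.06  0.13] yaw 71.63 [0.5454 0.0303 0.1615] F [ 0.1 -0.8  0.2] [ 0.02 -0.03  0.05] w 0.0857
```

View pics/c2.png

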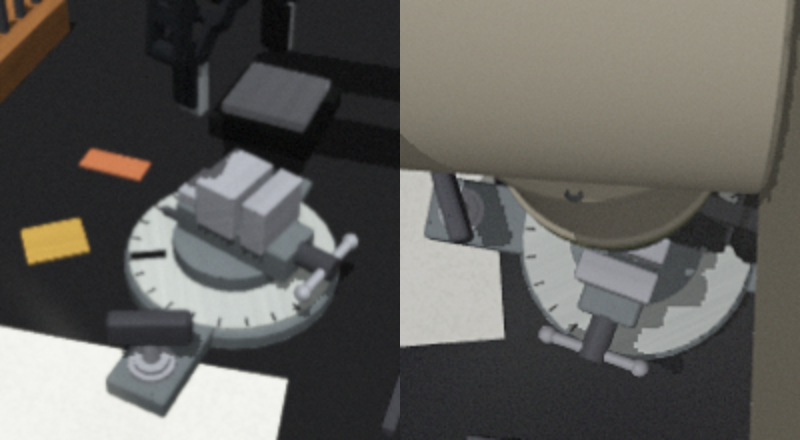

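The clamp bar has turned by about 57° and the head hasn't moved. The open fingers are centred above the fixed jaw, so I'll descend slowly and grip it.

Call:
arm_command:
  plan:
    - [[0, 0, 0.03], [0, 0, 0], 0]
    - [[0, 0, 0.055], [0, 0, 0], 0]
    - [[0, 0, 0.075], [0, 0, 0], 0]
    - [[0, 0, 0.087], [0, 0, 0], 0]
    - [[0, 0, 0.092], [0, 0, 0], 0]
    - [[0, 0, 0.092], [0, 0, 0], 0]

```text
time: 6.6
eef_pos: [0.5451, 0.0306, 0.0692]
tcp_rot: [-0.501, -3.1, -0.0]
contact_force: [0.2, 0.6, 0.1]
grip_width: 0.0853
```

```bash
python3 go.py .5455 .030 .068 71.5
```

```text
t 6.6 shift [-0.0006 -0.0004  0.0012] rot [-0.02 -0.11  0.15] yaw 71.65 [0.5451 0.0306 0.0692] F [0.2 0.6 0.1] [0.05 0.01 0.02] w 0.0853
```

Call:
arm_command:
  plan:
    - [[0, 0, 0.002], [0, 0, 0], 120]
    - [[0, 0, 0.002], [0, 0, 0], 255]
    - [[0, 0, 0.002], [0, 0, 0], 255]
    - [[0, 0, 0.002], [0, 0, 0], 255]
    - [[0, 0, 0.002], [0, 0, 0], 255]
    - [[0, 0, 0.002], [0, 0, 0], 255]

```text
time: 7.2
eef_pos: [0.5456, 0.03, 0.0685]
tcp_rot: [-0.501, -3.101, 0.001]
contact_force: [-3.8, -3.1, 5.7]
grip_width: 0.0488
```

```bash
python3 go.py .5455 .030 .068 71.5
```

```text
t 7.2 shift [ 0.0001 -0.      0.0005] rot [-0.05 -0.03  0.16] yaw 71.66 [0.5456 0.03   0.0685] F [-3.8 -3.1  5.7] [-0.43  0.48  0.15] w 0.0488
```

Call:
arm_command:
  plan:
    - [[0, 0, 0], [0, 0, -6], 255]
    - [[0, 0, 0], [0, 0, -12], 255]
    - [[0, 0, 0], [0, 0, -18], 255]
    - [[0, 0, 0], [0, 0, -24], 255]
    - [[0, 0, 0], [0, 0, -30], 255]
    - [[0, 0, 0], [0, 0, -36], 255]
    - [[0, 0, 0], [0, 0, -40], 255]
    - [[0, 0, 0], [0, 0, -40], 255]

```text
time: 8.0
eef_pos: [0.5456, 0.0306, 0.0685]
tcp_rot: [0.592, -3.085, -0.001]
contact_force: [0.7, 4.3, -3.6]
grip_width: 0.0492
```

```bash
python3 go.py .5456 .030 .068 116.2; python3 - <<'E'
from h import *
a,_=snap("side","side3"); b,_=snap("top","top3")
cv2.imwrite("pics/c3.png",np.hstack([cv2.resize(a[195:295,230:330],(400,400),interpolation=2),cv2.resize(b[180:280,190:290],(400,400),interpolation=2)]))
E
```

```text
t 8.0 shift [ 0.0002 -0.0006  0.0005] rot [ 0.03 -0.03 -4.46] yaw 111.74 [0.5456 0.0306 0.0685] F [ 0.7  4.3 -3.6] [ 0.47 -0.13  0.17] w 0.0492
```

View pics/c3.png

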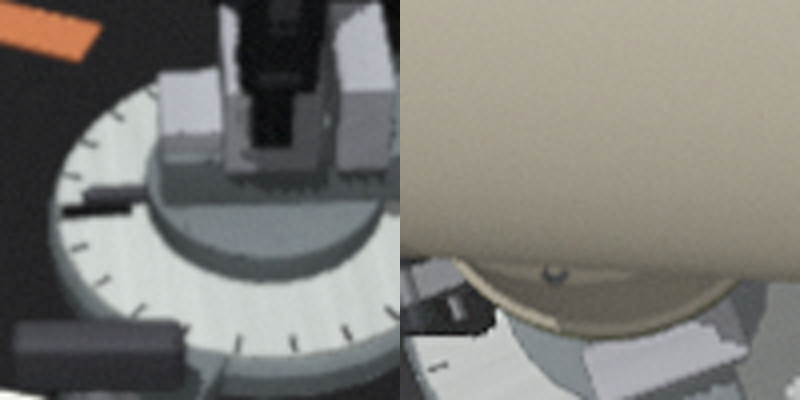

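```bash
python3 - <<'E'
from h import *
c=[.5473,.0307]
for (u,v),h in(((85,192),.022),((140,190),.022),((62,211),.02),((97,210.5),.02),((131,210),.02)):
    p=onz("side",u/4+230-.4,v/4+195-.4,h)[:2]-c; print(p.round(4),np.hypot(*p).round(4),np.degrees(np.arctan2(p[1],p[0])).round(2))
E
```

```text
[0.0641 0.0237] 0.0683 20.28
[0.0446 0.0155] 0.0472 19.17
[0.0692 0.0344] 0.0773 26.43
[0.0567 0.0296] 0.064 27.57
[0.0446 0.025 ] 0.0511 29.25
```

Call:
arm_command:
  plan:
    - [[0, 0, 0], [0, 0, -3], 255]
    - [[0, 0, 0], [0, 0, -5], 255]
    - [[0, 0, 0], [0, 0, -5], 255]
    - [[0, 0, 0], [0, 0, -5], 255]

```text
time: 8.5
eef_pos: [0.5455, 0.0307, 0.0685]
tcp_rot: [0.718, -3.058, -0.001]
contact_force: [-0.3, 3.3, -3.4]
grip_width: 0.0489
```

```bash
python3 go.py .5456 .030 .068 116.2; python3 - <<'E'
from h import *
a,_=snap("side","side4")
cv2.imwrite("pics/c4.png",cv2.resize(a[205:275,230:320],None,fx=8,fy=8,interpolation=2))
E
```

```text
t 8.5 shift [ 0.0003 -0.0007  0.0005] rot [ 0.04 -0.03  0.24] yaw 116.44 [0.5455 0.0307 0.0685] F [-0.3  3.3 -3.4] [ 0.3  -0.14  0.11] w 0.0489
```

View pics/c4.png

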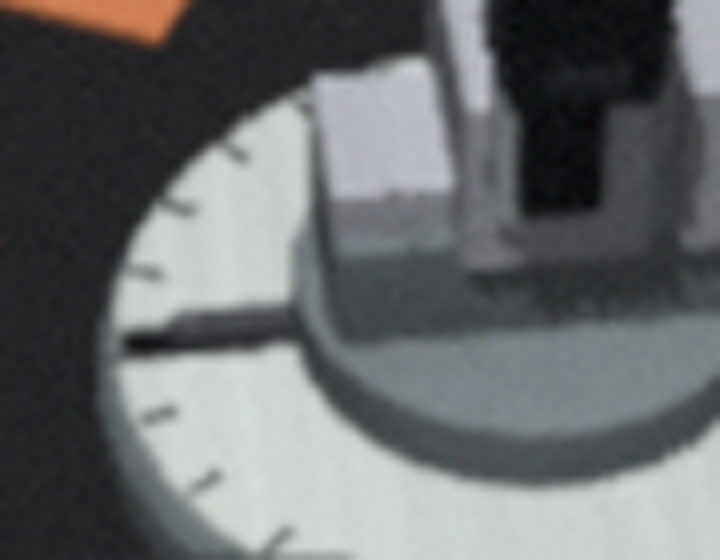

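The pointer now lies over the mark and may be slightly short. I'll release, retreat towards the clamp side, and check from the top.

Call:
arm_command:
  plan:
    - [[0, 0, 0], [0, 0, 0], 0]
    - [[0, 0, 0], [0, 0, 0], 0]
    - [[0, 0, 0], [0, 0, 0], 0]
    - [[0, 0, 0], [0, 0, 0], 0]
    - [[0, 0, -0.03], [0, 0, 0], 0]
    - [[0, 0, -0.07], [0, 0, 0], 0]
    - [[0, 0, -0.11], [0, 0, 0], 0]
    - [[0, 0, -0.15], [0, 0, 0], 0]

```text
time: 9.35
eef_pos: [0.5454, 0.0306, 0.2202]
tcp_rot: [0.718, -3.058, -0.001]
contact_force: [0.9, -0.1, 0.8]
grip_width: 0.0853
```

```bash
python3 go.py .36 -.25 .25 116.2
```

```text
t 9.35 shift [ 0.291  -0.1687 -0.0297] rot [ 0.03 -0.03  0.24] yaw 116.44 [0.5454 0.0306 0.2202] F [ 0.9 -0.1  0.8] [-0.01 -0.02 -0.  ] w 0.0853
```

Call:
arm_command:
  plan:
    - [[0.29, -0.168, -0.03], [0, 0, 40], 0]
    - [[0.29, -0.168, -0.03], [0, 0, 40], 0]
    - [[0.29, -0.168, -0.03], [0, 0, 40], 0]
    - [[0.29, -0.168, -0.03], [0, 0, 40], 0]
    - [[0.29, -0.168, -0.03], [0, 0, 40], 0]
    - [[0.29, -0.168, -0.03], [0, 0, 40], 0]
    - [[0.29, -0.168, -0.03], [0, 0, 40], 0]
    - [[0.29, -0.168, -0.03], [0, 0, 40], 0]

```text
time: 10.15
eef_pos: [0.3585, -0.2525, 0.2513]
tcp_rot: [0.38, 3.119, -0.004]
contact_force: [-0.8, 0.5, -0.3]
grip_width: 0.0853
```

```bash
python3 - <<'E'
from m import *
a,_=snap("side","side5"); b,_=snap("top","top5")
for n,i in(("side",a),("top",b)):
    c,k=ringc(n,i,[.5455,.03]); print(n,c.round(4),k)
cv2.imwrite("pics/c5.png",cv2.resize(b[185:285,190:310],None,fx=6,fy=6,interpolation=2))
cv2.imwrite("pics/c5s.png",cv2.resize(a[205:275,230:320],None,fx=8,fy=8,interpolation=2))
E
```

```text
side [0.5467 0.0312 0.08  ] 98
top [0.5435 0.0289 0.0801] 120
```

View pics/c5.png

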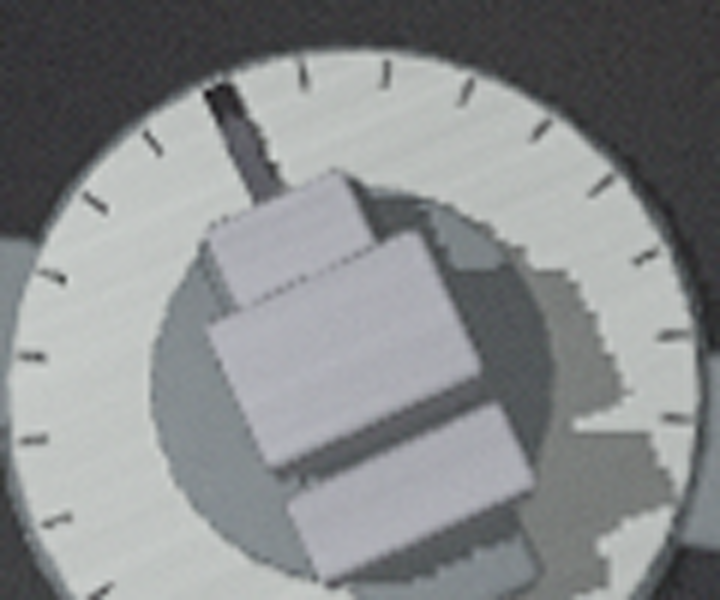

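View pics/c5s.png

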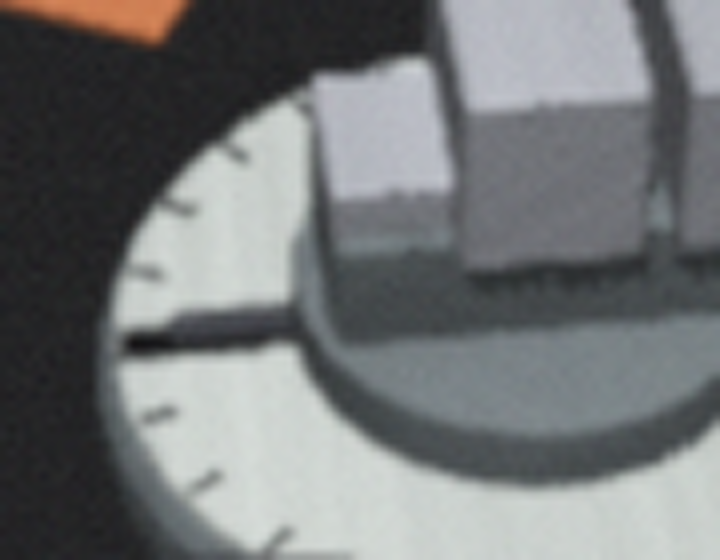

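```bash
python3 - <<'E'
from h import *
b=cv2.imread("pics/top5.png"); c=b[192:224,215:247]; g=cv2.cvtColor(c,cv2.COLOR_BGR2GRAY)
g2=np.clip(g.astype(float)*2.2-50,0,255).astype(np.uint8)
cv2.imwrite("pics/c6.png",cv2.resize(g2,(576,576),interpolation=0))
a=cv2.imread("pics/side5.png"); c=cv2.cvtColor(a[234:258,240:272],cv2.COLOR_BGR2GRAY)
cv2.imwrite("pics/c6s.png",cv2.resize(np.clip(c.astype(float)*2.2-50,0,255).astype(np.uint8),(768,576),interpolation=0))
for n in("top","side"):
    d=np.load(f"pics/{n}5.npy"); P=cloud(n,d); m=(d>0)&(abs(P[...,2]-.095)<.0065)&(np.hypot(P[...,0]-.54,P[...,1]-.033)<.06)
    vs,us=np.nonzero(m); q=np.array([onz(n,u,v,.095)[:2] for u,v in zip(us,vs)],np.float32); print("jaws",n,cv2.minAreaRect(q*1000))
E
```

```text
jaws top ((531.4702758789062, 22.900634765625), (60.057212829589844, 49.922760009765625), 26.583166122436523)
jaws side ((533.5046997070312, 30.725055694580078), (60.36569595336914, 56.95939636230469), 26.931325912475586)
```

View pics/c6.png

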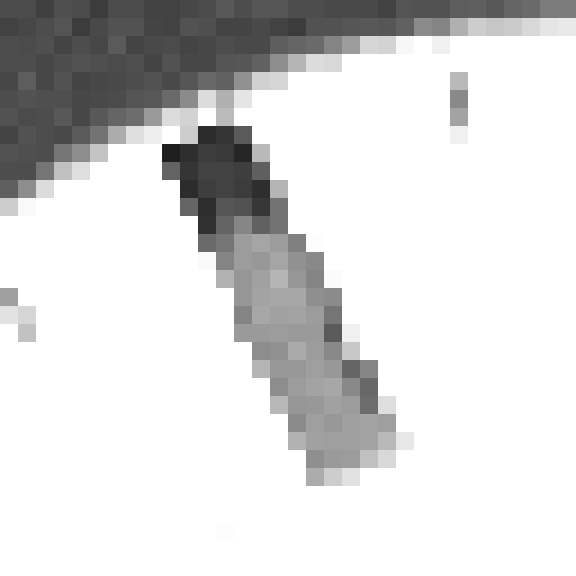

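View pics/c6s.png

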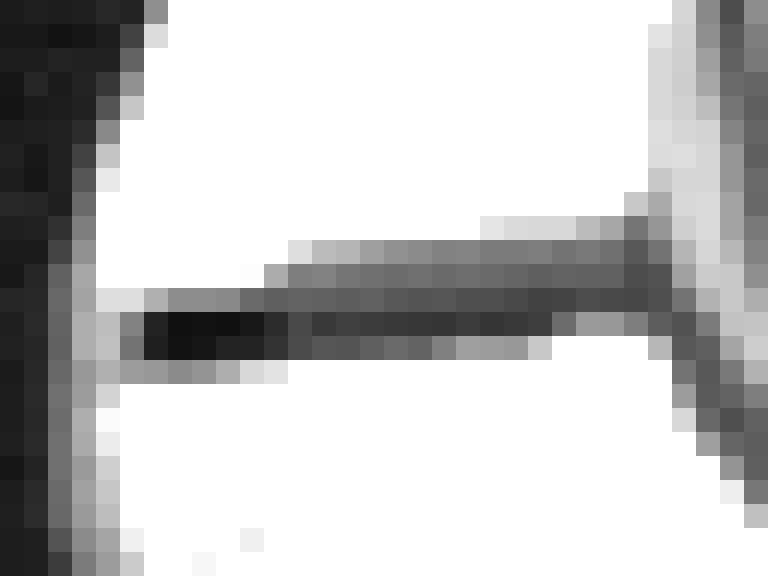

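```bash
python3 - <<'E'
from h import *
def prof(img,n,c,r,h,a0,w=14):
    g=cv2.cvtColor(cv2.imread(img),cv2.COLOR_BGR2GRAY).astype(np.float32)
    an=np.arange(a0-w,a0+w,.1); uv=np.array([pix(n,[c[0]+r*np.cos(np.radians(a)),c[1]+r*np.sin(np.radians(a)),h]) for a in an],np.float32)
    v=cv2.remap(g,uv[None,:,0].copy(),uv[None,:,1].copy(),cv2.INTER_LINEAR)[0]
    lo,hi=v.min(),np.percentile(v,85); k=v<(lo+hi)/2; i=v.argmin(); s=i
    while s>0 and k[s]: s-=1
    e=i
    while e<len(k)-1 and k[e]: e+=1
    return an[s].round(1),an[e].round(1),((an[s]+an[e])/2).round(2),lo
for n,c in(("top",(.5436,.0291)),("side",(.547,.031))):
    print(n)
    for r in(.056,.060,.064,.068,.072,.076,.078):
        print(r,"mark0",prof(f"pics/{n}0.png",n,c,r,.02,26),"ptr0",prof(f"pics/{n}0.png",n,c,r,.022,-18.5,9),"now",prof(f"pics/{n}5.png",n,c,r,.021,26))
E
```

```text
top
0.056 mark0 (np.float64(22.0), np.float64(29.9), np.float64(25.95), np.float32(48.625)) ptr0 (np.float64(-23.7), np.float64(-14.2), np.float64(-18.95), np.float32(93.103516)) now (np.float64(20.9), np.float64(29.8), np.float64(25.35), np.float32(71.822266))
0.06 mark0 (np.float64(22.4), np.float64(29.8), np.float64(26.1), np.float32(50.84375)) ptr0 (np.float64(-22.6), np.float64(-14.9), np.float64(-18.75), np.float32(91.072266)) now (np.float64(21.8), np.float64(29.6), np.float64(25.7), np.float32(70.76172))
0.064 mark0 (np.float64(22.8), np.float64(29.4), np.float64(26.1), np.float32(47.972656)) ptr0 (np.float64(-23.0), np.float64(-14.9), np.float64(-18.95), np.float32(90.64844)) now (np.float64(21.7), np.float64(29.6), np.float64(25.65), np.float32(83.55469))
0.068 mark0 (np.float64(22.9), np.float64(29.0), np.float64(25.95), np.float32(45.5)) ptr0 (np.float64(-21.9), np.float64(-15.3), np.float64(-18.6), np.float32(94.28516)) now (np.float64(22.7), np.float64(29.3), np.float64(26.0), np.float32(84.296875))
0.072 mark0 (np.float64(22.9), np.float64(29.0), np.float64(25.95), np.
[... 1798 characters left out ...]
7), np.float32(27.6875)) ptr0 (np.float64(-21.3), np.float64(-15.8), np.float64(-18.55), np.float32(130.61719)) now (np.float64(24.2), np.float64(30.7), np.float64(27.45), np.float32(30.34375))
0.076 mark0 (np.float64(23.5), np.float64(29.7), np.float64(26.6), np.float32(38.875)) ptr0 (np.float64(-20.4), np.float64(-16.5), np.float64(-18.45), np.float32(121.03125)) now (np.float64(24.4), np.float64(30.4), np.float64(27.4), np.float32(36.25))
0.078 mark0 (np.float64(23.3), np.float64(30.0), np.float64(26.65), np.float32(83.45117)) ptr0 (np.float64(-21.4), np.float64(-17.2), np.float64(-19.3), np.float32(72.36328)) now (np.float64(24.0), np.float64(30.8), np.float64(27.4), np.float32(81.5625))
```

Seen from the top, the pointer sits within about 0.4° of the mark (pointer about 25.7°, mark about 26.05°), and the jaws have turned about 45°. That's good, so I'll go back to the clamp.

```bash
python3 go.py .5615 .1542 .17 110
```

```text
t 10.25 shift [-0.0997  0.44    0.0806] rot [  0.    -0.   -33.72] yaw 76.28 [ 0.3603 -0.2496  0.2506] F [ 0.9 -0.9 -0.3] [ 0.05  0.01 -0.04] w 0.0852
```

Call:
arm_command:
  plan:
    - [[-0.1, 0.44, 0.04], [0, 0, -33.7], 0]
    - [[-0.1, 0.44, 0.04], [0, 0, -33.7], 0]
    - [[-0.1, 0.44, 0.04], [0, 0, -33.7], 0]
    - [[-0.1, 0.44, 0.04], [0, 0, -33.7], 0]
    - [[-0.1, 0.44, 0.04], [0, 0, -33.7], 0]
    - [[-0.1, 0.44, 0.04], [0, 0, -33.7], 0]
    - [[-0.1, 0.44, 0.04], [0, 0, -33.7], 0]
    - [[-0.1, 0.44, 0.04], [0, 0, -33.7], 0]

```text
time: 11.05
eef_pos: [0.5387, 0.1118, 0.2148]
tcp_rot: [-0.549, 3.093, 0.0]
contact_force: [0.3, -1.1, 1.0]
grip_width: 0.0855
```

```bash
python3 go.py .5615 .1542 .12 110
```

```text
t 11.05 shift [-0.036   0.0319  0.0948] rot [0.02 0.01 0.13] yaw 110.13 [0.5387 0.1118 0.2148] F [ 0.3 -1.1  1. ] [-0.03 -0.02  0.02] w 0.0855
```

Call:
arm_command:
  plan:
    - [[-0.036, 0.032, 0.02], [0, 0, 0], 0]
    - [[-0.036, 0.032, 0.05], [0, 0, 0], 0]
    - [[-0.036, 0.032, 0.095], [0, 0, 0], 0]
    - [[-0.036, 0.032, 0.12], [0, 0, 0], 0]
    - [[-0.036, 0.032, 0.145], [0, 0, 0], 0]
    - [[-0.036, 0.032, 0.165], [0, 0, 0], 0]
    - [[-0.036, 0.032, 0.172], [0, 0, 0], 0]
    - [[-0.036, 0.032, 0.172], [0, 0, 0], 0]

```text
time: 11.85
eef_pos: [0.56, 0.1555, 0.0415]
tcp_rot: [0.551, -3.09, -0.001]
contact_force: [-0.4, -0.0, 0.4]
grip_width: 0.0854
```

```bash
python3 go.py .5615 .1542 .0425 110
```

```text
t 11.85 shift [-0.001  -0.0017 -0.001 ] rot [ 0.05 -0.15  0.22] yaw 110.22 [0.56   0.1555 0.0415] F [-0.4 -0.   0.4] [ 0.02 -0.01  0.  ] w 0.0854
```

Call:
arm_command:
  plan:
    - [[-0.001, -0.0015, -0.001], [0, 0, 0], 150]
    - [[-0.001, -0.0015, -0.001], [0, 0, 0], 255]
    - [[-0.001, -0.0015, -0.001], [0, 0, 0], 255]
    - [[-0.001, -0.0015, -0.001], [0, 0, 0], 255]
    - [[-0.001, -0.0015, -0.001], [0, 0, 0], 255]
    - [[-0.001, -0.0015, -0.001], [0, 0, 0], 255]
    - [[-0.001, -0.0015, -0.001], [0, 0, 0], 255]
    - [[-0.001, -0.0015, -0.001], [0, 0, 0], 255]

```text
time: 12.65
eef_pos: [0.5617, 0.1545, 0.0431]
tcp_rot: [0.551, -3.091, -0.001]
contact_force: [-1.8, 0.6, 5.5]
grip_width: 0.0129
```

```bash
python3 go.py .5615 .1542 .0425 110
```

```text
t 12.65 shift [ 0.0003 -0.0002  0.0006] rot [ 0.05 -0.11  0.22] yaw 110.22 [0.5617 0.1545 0.0431] F [-1.8  0.6  5.5] [0.04 0.39 0.11] w 0.0129
```

Call:
arm_command:
  plan:
    - [[0, 0, 0], [0, 0, 8], 255]
    - [[0, 0, 0], [0, 0, 16], 255]
    - [[0, 0, 0], [0, 0, 24], 255]
    - [[0, 0, 0], [0, 0, 32], 255]
    - [[0, 0, 0], [0, 0, 40], 255]
    - [[0, 0, 0], [0, 0, 46], 255]
    - [[0, 0, 0], [0, 0, 50], 255]
    - [[0, 0, 0], [0, 0, 50], 255]

```text
time: 13.45
eef_pos: [0.5617, 0.1539, 0.0432]
tcp_rot: [-0.809, -3.033, 0.002]
contact_force: [-2.1, -3.5, 2.9]
grip_width: 0.013
```

```bash
python3 go.py .5615 .1542 .0425 53
```

```text
t 13.45 shift [0.0003 0.0002 0.0007] rot [-0.11 -0.09  7.15] yaw 60.15 [0.5617 0.1539 0.0432] F [-2.1 -3.5  2.9] [-0.56  0.27 -0.1 ] w 0.013
```

Next I'll turn the last part slowly, slightly past the stop, watching the torque.

Call:
arm_command:
  plan:
    - [[0, 0, 0], [0, 0, 2], 255]
    - [[0, 0, 0], [0, 0, 4], 255]
    - [[0, 0, 0], [0, 0, 6], 255]
    - [[0, 0, 0], [0, 0, 7], 255]
    - [[0, 0, 0], [0, 0, 7], 255]

```text
time: 13.95
eef_pos: [0.5616, 0.1538, 0.0431]
tcp_rot: [-0.99, -2.979, 0.003]
contact_force: [-1.2, -1.8, 2.9]
grip_width: 0.0134
```

```bash
python3 go.py .5615 .1542 .0425 53
```

```text
t 13.95 shift [0.0004 0.0003 0.0006] rot [-0.13 -0.08  0.24] yaw 53.24 [0.5616 0.1538 0.0431] F [-1.2 -1.8  2.9] [-0.25  0.27  0.51] w 0.0134
```

Call:
arm_command:
  plan:
    - [[0, 0, 0], [0, 0, 1], 255]
    - [[0, 0, 0], [0, 0, 2], 255]
    - [[0, 0, 0], [0, 0, 2], 255]

```text
time: 14.25
eef_pos: [0.5617, 0.1538, 0.0432]
tcp_rot: [-1.041, -2.962, 0.003]
contact_force: [-1.0, -1.0, 2.2]
grip_width: 0.0128
```

```bash
python3 go.py .5615 .1542 .0425 53
```

```text
t 14.25 shift [0.0004 0.0002 0.0007] rot [-0.14 -0.06 -1.72] yaw 51.28 [0.5617 0.1538 0.0432] F [-1.  -1.   2.2] [-0.28  0.27  1.52] w 0.0128
```

The torque rises to 1.5 N m, which is well above the 0.2 N m of free turning, so the clamp is on its stop. I'll release and withdraw.

Call:
arm_command:
  plan:
    - [[0, 0, 0], [0, 0, 0], 0]
    - [[0, 0, 0], [0, 0, 0], 0]
    - [[0, 0, 0], [0, 0, 0], 0]
    - [[0, 0, 0], [0, 0, 0], 0]
    - [[0, 0, 0], [0, 0, 0], 0]
    - [[0, 0, -0.04], [0, 0, 0], 0]
    - [[0, 0, -0.08], [0, 0, 0], 0]
    - [[0, 0, -0.13], [0, 0, 0], 0]

```text
time: 15.05
eef_pos: [0.5605, 0.1537, 0.1728]
tcp_rot: [-1.04, -2.959, 0.006]
contact_force: [1.1, 0.4, -0.3]
grip_width: 0.0852
```

```bash
python3 go.py .36 -.25 .25 53
```

```text
t 15.05 shift [-0.0959 -0.4407 -0.0753] rot [-0.29 -0.21 -1.73] yaw 51.27 [0.5605 0.1537 0.1728] F [ 1.1  0.4 -0.3] [-0.01 -0.06 -0.03] w 0.0852
```

Call:
arm_command:
  plan:
    - [[-0.03, -0.03, -0.075], [0, 0, 0], 0]
    - [[-0.096, -0.44, -0.075], [0, 0, 0], 0]
    - [[-0.096, -0.44, -0.075], [0, 0, 0], 0]
    - [[-0.096, -0.44, -0.075], [0, 0, 0], 0]
    - [[-0.096, -0.44, -0.075], [0, 0, 0], 0]
    - [[-0.096, -0.44, -0.075], [0, 0, 0], 0]
    - [[-0.096, -0.44, -0.075], [0, 0, 0], 0]
    - [[-0.096, -0.44, -0.075], [0, 0, 0], 0]

```text
time: 15.85
eef_pos: [0.3978, -0.1795, 0.2439]
tcp_rot: [-1.04, -2.96, 0.006]
contact_force: [0.8, -0.8, 0.6]
grip_width: 0.0852
```

```bash
python3 - <<'E'
from h import *
a,_=snap("side","side7"); b,d=snap("top","top7")
P=cloud("top",d)
for nm,zz,c0,r in(("jaws",.095,(.54,.033),.06),("bar",.068,(.561,.154),.045)):
    m=(d>0)&(abs(P[...,2]-zz)<.0065)&(np.hypot(P[...,0]-c0[0],P[...,1]-c0[1])<r)
    vs,us=np.nonzero(m); q=np.array([onz("top",u,v,zz)[:2] for u,v in zip(us,vs)],np.float32); print(nm,cv2.minAreaRect(q*1000))
print(bot.state()["eef_pos"],bot.state()["time"])
cv2.imwrite("pics/c7.png",np.hstack([cv2.resize(a[180:330,220:370],(400,400),interpolation=2),cv2.resize(b[180:300,130:250],(400,400),interpolation=2)]))
E
```

```text
jaws ((531.5220336914062, 22.865102767944336), (59.9579963684082, 49.93959045410156), 26.802602767944336)
bar ((559.4393920898438, 151.58502197265625), (15.211712837219238, 55.239501953125), 51.79850387573242)
[ 0.39651275 -0.18315234  0.24434065] 15.95
```

View pics/c7.png

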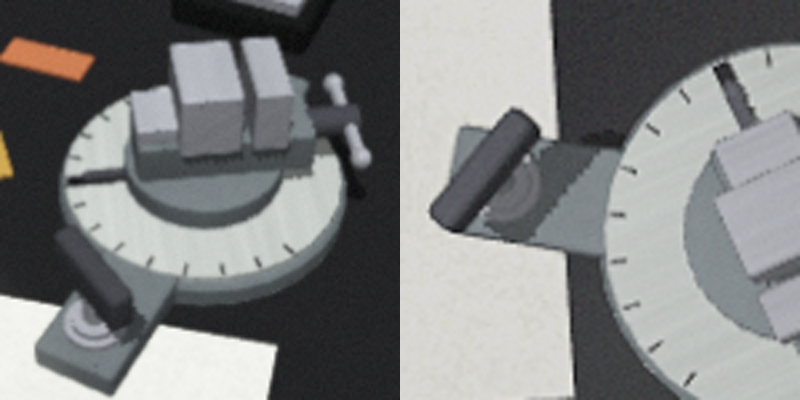

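The picture shows the pointer on the wide mark (top crop about (735,90)) and the clamp bar back at its starting direction. The arm is clear of everything, so I'll hand the job in.

```bash
python3 -c "
from workcell import job
print(job.sign_off())"
```

```text
the job is handed in; nothing more can be done
None
```

The vise is set to its new angle and the clamp is tight again. The job was handed in at about 16 s with the arm clear of everything.

- **Clamp loosened:** I turned the T-handle about 57° (0.99 rad) counterclockwise from above, then let go of it.
- **Head swung:** I gripped the fixed jaw on the swivel axis and turned it about 45° counterclockwise, onto the wide mark.
- **Clamp tightened:** I turned the handle back until the torque rose to about 1.5 N m, well above the 0.15 to 0.2 N m of free turning. Forces shown after each move stayed below about 10 N.

**Last checks:**
- **Pointer:** before tightening, the top view put it about 0.4° (0.5 mm) short of the mark's centre.
- **Jaws:** after tightening, their angle was 26.8°, against 26.6° before, so the head did not move.
- **Clamp bar:** it ended at 51.8°, against 52.8° at the start, which agrees with fully tight to within the measuring error.

**Disagreements:** the two cameras differed by about 2 to 4 mm in absolute position, so I averaged them for the grasps and used one view at a time for angles. The mark's angle read from the side camera changed by about 0.8° between two pictures, while the top view did not change.

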